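# Set the slope on a forming block with the angle gauge

## Robot

A 6-joint arm with a two-finger parallel gripper is mounted at the origin on the work surface. World frame = base frame: x ahead of the robot, y to its left, z up, the work surface at z = 0. Lengths are in mm, angles in rad, forces in N, time in s.
With the tool pointing down it reaches from about 400 to 925 mm from the base axis. Payload 12.5 kg.
Tool frame: the origin (TCP) lies on the centre line of the jaws, within the pads' length; the fingertips stand 14 mm ahead of it and the grasp point (between the pads) lies 5 mm behind it; z points along the fingers, x is the direction in which the jaws open and shut, and the axes are right-handed (so a half turn about z gives the same grasp; the last joint's range is limited). The gripper opens to 95 mm and grips with 3 to 60 N. Pads are 20 mm wide; open, the fingers measure 119 mm over their backs; the gripper's body (75 mm by 180 mm) begins 59 mm behind the grasp point.
Start: joints at [1.139, 0.491, 1.559, -0, 1.092, -0.106], TCP at [200.025, 592.145, 228.661] pointing down, gripper open.
Joint ranges: [-3.1, 3.1], [-0.84, 2.19], [0.05, 2.79], [-1.13, 4.28], [0.06, 2.93], [-2.69, 2.69]. Speed limits (rad/s): [2.22, 2.22, 2.79, 3.14, 3.14, 3.14].

## Interface

Orientations are given as [roll, pitch, yaw] about the fixed x, y, z axes, in that order (R = Rz(yaw) Ry(pitch) Rx(roll)).
In Python, from cell import state, read_camera, job_done gives the robot as it stands.
- The arm moves only by the shell command python3 -m handwheel 'ROWS'. ROWS is JSON, a list of rows, each an object of numbers: "hand": the finger opening in m, from 0 to 0.0951; "x", "y", "z": the shift along the world's x, y, z in m; "spin": the turn about the world's z in units of 5 degrees (1.0 is 5 degrees). In form: [{"hand": .., "x": .., "y": .., "z": .., "spin": ..}, ...]. A call has 1 to 20 rows; each row is the pose to reach, as a shift and turn from the pose commanded when the call began; what a row does not reach only later rows make up. A row lasts 1/12 s, in which the tool goes at most 41.7 mm and 7.16 degrees, less where a joint would pass 70% of its speed; a pose out of reach is approached as far as the arm can. A call with a gripper value outside its range is refused whole. The fingers move at their own pace and stop on an object; the grip force is fixed at half the most. Time passes only in rows, so rows that repeat a pose let the fingers close. It gives the time, the measured TCP pose, the force and the opening at its end, in the units of the state.
- state(): the state, without advancing time (a new reading comes with each control period).
- read_camera(name): name is "scene" or "top" or "wrist"; returns a dict with "img" (384x512x3 uint8, red, green, blue), "fx", "fy", "cx", "cy" (pixels), "T" (4x4, takes a point from camera to world coordinates). Camera axes: x right, y down, z forward; pixel columns grow to the right and rows downward; lengths in mm; the calibration is good to about 2 mm. A picture is of the moment at which its call begins. There is no depth.
- job_done(): hands the job in, once; it reports no verdict.
The state is a dict: "t": time; "joints": joint angles; "qvel": joint speeds; "tau": joint torques, N m; "eef_pos": TCP position; "tcp_rot": TCP orientation; "ft_force": force on the tool from outside, world axes, zero at the start; "moment": the same for the moment, N m; "opening": opening from 0.0 (shut) to 1.0 (fully open).
Only numpy, scipy, OpenCV 4.12 (cv2) and the standard library are available. Lean on these libraries where they do the work, as an engineer would, in place of code of your own. Each camera call takes 0.05 s, during which the arm holds its last target. There are 200 camera calls.

## Task

Swing the latch lever off its pin, lay the lid of the wooden case right back past upright and take out the angle gauge. Stand the middle of the gauge's foot upright on the crown of the hewn forming block, square across it with the dial facing away from the robot, then rock it over on the block towards the robot's left until the hanging pointer settles on the brass set mark. Finish while holding it there by hand, still and resting lightly on the block, so that the line can be scribed along its foot; leave the tray, beaker and hammer alone.

Things in the scene. Friction and masses are not known exactly. Their poses are not given: they have to be found in the camera images.
- case: Wooden instrument case, fixed, 110 x 170 x 148 mm (x, y, z) lid shut. Origin: centre of underside; x from the latch front (facing the robot) to the hinge at the back. Tray 94 mm high, 6 mm walls and floor; the lid is a 54 mm deep cap on it. Inside, the gauge stands upright in a 36 x 126 x 16 mm padded slot, centred 8 mm to the front, dial to the back (+x), its grip above the tray's rim.
- lid (a joint): Lid angle: 0 shut, 1.57 upright, 1.95 the stop. Stiff hinge along case y, 94 mm up at the back edge: it stays where it is left; opening takes about 2 N at the tab. The latch hook holds it shut until the lever is swung off.
- lid_tab (a point): Point to pinch on the lid's brass pull tab, which sticks 36 mm straight out of the lid's front, 20 mm wide (case y), 8 mm thick, at case y = -40 mm (robot's right half). It is 24 mm out from the lid's face; lid shut, it is 124 mm above the bench, 134 mm in front of and 30 mm above the hinge line. It moves with the lid and, pinched across its width, can turn between the pads.
- lid_hinge (a point): Middle of the lid's hinge line, at the case's back edge, 94 mm up.
- latch (a joint): Latch lever angle: 0 upright and hooked over the lid's pin, growing as its top swings to the case's +y side (the robot's left), stop at 1.6. It clears the pin from about 0.3 and stays where it is left (about 0.6 N at the top moves it).
- latch_pivot (a point): The latch lever's pivot on the case front, 66 mm up, 8.5 mm out from the face (middle of the lever's 7 mm thickness), case y = +40 mm. It turns about the case's x axis.
- latch_top (a point): Middle of the latch lever's upper end, 100 mm above the pivot, so 18 mm above the shut lid. The thumb piece below it is a flat steel bar 14 mm wide (y), 7 mm thick (x), 46 mm long, its axis 4 mm to the +y side of the pivot.
- gauge: Pendulum angle gauge, 0.3 to 0.5 kg. Origin: centre of its foot's underside; z up, x out of the dial's face, y along the foot. Foot: flat steel bar 32 x 120 x 12 mm (x, y, z). Round black housing radius 50, 24 mm thick, axis 58 mm above the underside, white dial on the +x side. On top a black grip block 26 x 38 mm (x, y), from 98 to 132 mm up.
- gauge_grip (a point): Point to hold the gauge by: middle of the grip block, 118 mm above the foot's underside; pinch across its 26 mm thickness (gauge x).
- pointer (a joint): Angle of the black pendulum pointer, which hangs by gravity below the dial's centre, about the gauge's x axis; 0 when the gauge is upright; positive when the gauge's top leans towards its +y side (robot's left), by the same angle. It swings freely and settles in about half a second.
- pointer_tip (a point): Tip of the pointer, 40 mm from the dial's centre; its z axis runs up along the pointer.
- mark (a joint): Angle of the brass set mark on the dial's rim, measured like the pointer's; 0.25 to 0.5, preset and fixed on the gauge. The pointer stands on the mark when both angles are equal.
- mark_tip (a point): Inner end of the brass set mark, 40 mm from the dial's centre; its z axis runs from it to the dial's centre.
- former: Hewn half-round forming block of dark wood, fixed, 110 mm long (x), 132 wide (y), 62 high. Origin: centre of underside. Its uneven crown is a run of flats between straight ridges along x at (y, z) in mm: (66,18) (58,32) (40,49) (22,58) (4,62) (-14,60) (-34,54) (-52,42) (-64,24). Its +y side is to the robot's left.
- crown (a point): The topmost ridge of the forming block at mid-length: y = 4 mm, 62 mm above the bench.
- tray: Black square tray, 90 x 90 x 40 mm, bystander. Origin: centre of the underside.
- beaker: Glass beaker, 64 mm across, 85 mm high, bystander. Origin: centre of the underside.
- hammer: Hammer lying on the bench, bystander. Origin: below its middle.
Mind the look-alikes: they are no part of the job. Leave any orange or pink look-alike of the former alone. Several things have the shape of the case; the one meant has the colours described above.

How it is judged (in metres and radians):
On the way, in this order (a step that is already met when the one before it is completed fails the run):
1. the latch lever is swung clear of its pin while the lid is still shut (value of joint latch above 0.6 rad and value of joint lid below 0.15 rad), for 0.1 s.
2. the lid is laid back past upright (value of joint lid above 1.6 rad), for 0.2 s.
3. the gauge is lifted out of the case (height (world z) of gauge above 0.05 m and contact force between gauge and the fingers above 2 N), for 0.1 s.
4. the gauge stands upright (within 8 degrees) on the crown (contact force between gauge and former above 0.5 N and angle between gauge's own z axis and vertical below 0.14 rad and horizontal distance between gauge and crown below 0.05 m), for 0.1 s.
At the end, for the whole second after the job is handed in: Held still in the fingers, touching only the block (0.4 to 25 N); pointer at rest within 0.06 rad of the mark; foot's middle within 50 mm of the crown point, 45 mm of mid-length; grip over the block's left (+y) half; square within 0.17 rad, pitch under 0.12; lid beyond 1.5 rad (angle between the z axis of pointer_tip and the z axis of mark_tip, either way round below 0.06 rad and angular speed of gauge below 0.1 rad/s and linear speed of gauge below 0.01 m/s and velocity of joint pointer between -0.15 and 0.15 rad/s and contact force between gauge and former between 0.4 and 25 N and contact force between gauge and the fingers above 2 N and contact force between gauge and case below 0.1 N and contact force between gauge and table below 0.1 N and horizontal distance between gauge and crown below 0.05 m and x of gauge in the frame of former between -0.045 and 0.045 m and z of gauge in the frame of former above 0.035 m and y of gauge_grip in the frame of former above 0.005 m and angle between the x axis of gauge and the x axis of former, either way round below 0.17 rad and angle between gauge's own x axis and vertical between 1.45 and 1.69 rad and value of joint lid above 1.5 rad); the arm keeps its last pose, push and grip.
It fails at once if the gauge is pressed or banged on the block with more than 45 N (contact force between gauge and former above 45 N).
It fails at once if the tray, beaker or hammer is moved by more than 25 mm (distance of any of tray, beaker, hammer from where it was at the start of the episode above 0.025 m).
It also fails if it takes over 64 s, if anything falls off the work surface, if the arm or the gripper's body presses on something with over 40 N, if the wrist force passes 120 N, or if a joint passes its speed limit or range.

## Working session

There is one attempt and no reset: what is moved stays moved. The work goes in short steps, Python scripts to look and compute and a shell command to move; the robot and the scene stay as the last step left them, time stands still between calls to the robot, and variables do not carry over. Pictures are saved under pics/ and viewed, about 8 in all and at most 12, crops included, and the job is handed in when it is done.

```bash
mkdir -p pics; ls
cat > h.py <<'E'
import numpy as np, cv2
from cell import state, read_camera, job_done
def grab(n,f):
    c=read_camera(n); cv2.imwrite('pics/'+f,cv2.cvtColor(c['img'],cv2.COLOR_RGB2BGR))
    np.savez('pics/'+f+'.npz',**{k:np.array(c[k]) for k in c}); return c
def load(f): return dict(np.load('pics/'+f+'.npz'))
def ray(c,u,v):
    T=c['T']; d=T[:3,:3]@np.array([(u-c['cx'])/c['fx'],(v-c['cy'])/c['fy'],1.]); return T[:3,3],d
def onz(c,u,v,z):
    o,d=ray(c,u,v); return o+d*(z-o[2])/d[2]
def proj(c,p):
    T=c['T']; q=T[:3,:3].T@(np.array(p)-T[:3,3]); return np.array([c['fx']*q[0]/q[2]+c['cx'],c['fy']*q[1]/q[2]+c['cy']])
E
python3 - <<'E'
from h import *
a=grab('scene','s0.png');b=grab('top','t0.png')
print(state()); 
for c in (a,b): print(c['T'].round(3).tolist(),c['fx'],c['cx'],c['cy'])
cv2.imwrite('pics/both0.png',cv2.resize(np.vstack([cv2.imread('pics/s0.png'),cv2.imread('pics/t0.png')]),(400,600)))
E
```

```text
pics
{'t': 0.1, 'joints': array([ 1.13940678e+00,  4.91516031e-01,  1.55940423e+00,  3.90319520e-06,
        1.09171153e+00, -1.05584857e-01]), 'qvel': array([-0.00162226, -0.00031633, -0.0001834 ,  0.00015655, -0.00021942,
        0.00113385]), 'tau': array([ 3.11040574e-03, -6.13622761e+01, -2.58608347e+01,  6.94130198e-02,
        4.69615962e-02, -2.25162898e-05]), 'eef_pos': array([199.92451708, 591.93888391, 228.10435823]), 'tcp_rot': array([-3.14147970e+00,  1.03298649e-03,  1.24498989e+00]), 'ft_force': array([ 0.55363551,  0.57789681, -0.38907281]), 'moment': array([-0.02237954, -0.01475845,  0.01843107]), 'opening': 1.0025552690378132}
[[-0.521, 0.706, -0.48, 1119.66], [0.853, 0.426, -0.3, 375.3], [-0.007, -0.566, -0.824, 1127.202], [0.0, 0.0, 0.0, 1.0]] 380.0999150321294 258.5628760909328 190.2064288710451
[[-0.003, -0.997, 0.079, 399.284], [-1.0, 0.003, 0.005, -5.842], [-0.006, -0.079, -0.997, 1391.787], [0.0, 0.0, 0.0, 1.0]] 393.80743936319726 259.08282162727073 193.16982647050605
```

View pics/s0.png

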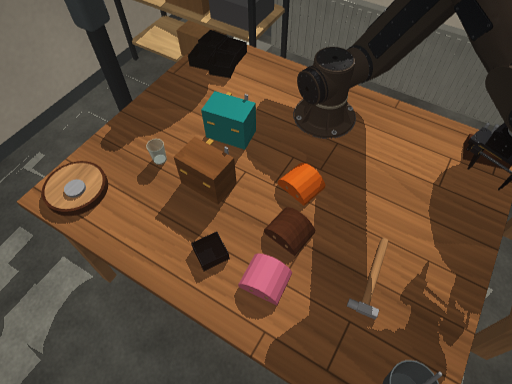

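View pics/t0.png

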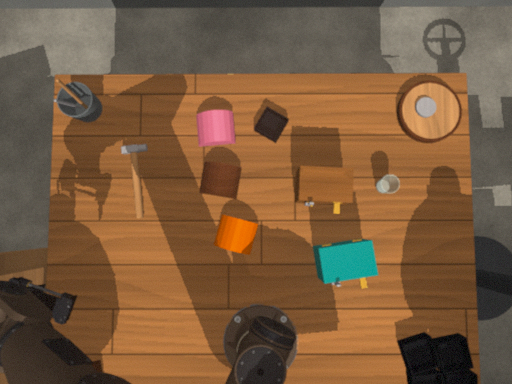

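Scene: the case candidates are the wooden one (scene 207,170; top 325,185), the teal one (scene 230,120; top 346,262) and a brown box on the far shelf (scene 200,40). The former candidates are dark wood (scene 290,230; top 221,180), orange (scene 300,183) and pink (scene 265,280). I choose the wooden case and the dark former, and check both in a crop.

Run:
```python
from h import *
s=cv2.imread('pics/s0.png');t=cv2.imread('pics/t0.png')
A=cv2.resize(s[130:255,165:325],None,fx=5,fy=5,interpolation=cv2.INTER_CUBIC)[:, :800]
A=cv2.resize(s[130:256,165:325],(640,504)); A=A[:, :]
B=cv2.resize(t[150:220,190:360],(800,330),interpolation=cv2.INTER_CUBIC)
A=cv2.resize(s[134:207,165:245],(400,365),interpolation=cv2.INTER_CUBIC)[:270+0]if 0 else cv2.resize(s[130:210,165:245],(270,270),interpolation=cv2.INTER_CUBIC)
C=cv2.resize(s[195:275,255:335],(270,270),interpolation=cv2.INTER_CUBIC)
W=np.zeros((600,800,3),np.uint8);W[:330]=B;W[330:,:270]=A;W[330:,270:540]=C
cv2.imwrite('pics/c1.png',W)
```

```text
(no output)
```

View pics/c1.png

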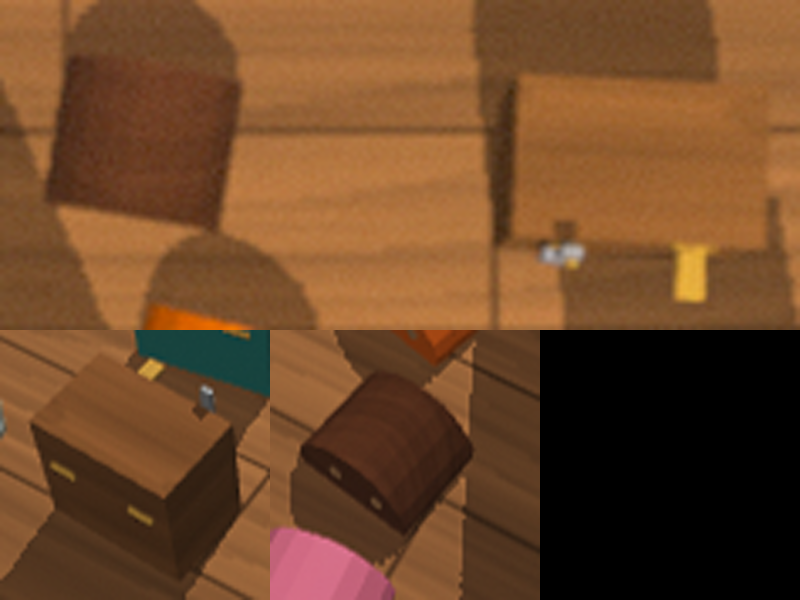

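Run:
```python
from h import *
t=load('t0.png');s=load('s0.png')
P=lambda u,v,z:onz(t,190+(u+.5)/4.706-.5,150+(v+.5)/4.714-.5,z)
S=lambda u,v,z:onz(s,165+(u+.5)/3.375-.5,130+(v+.5)/3.375-.5,z)
F=lambda u,v,z:onz(s,255+(u+.5)/3.375-.5,195+(v+.5)/3.375-.5,z)
def show(n,c):
    print(n,'ctr',np.mean(c,0).round(1),'sides',[np.linalg.norm(c[i]-c[(i+1)%4]).round(1) for i in range(4)],
     'ang',[np.degrees(np.arctan2(*(c[(i+1)%4]-c[i])[[1,0]])).round(1) for i in range(4)])
show('case top',np.array([P(*q,148) for q in [(515,75),(770,88),(770,250),(510,240)]]))
show('case scene',np.array([S(*q,148) for q in [(165,167),(32,92),(100,22),(232,95)]]))
f=[(70,55,18),(240,85,24),(215,230,24),(47,203,18)]
c=np.array([P(*q) for q in f]);show('former top',c)
# scene former: front-face (far end) corners: left(300,122-?) 
show('former scene',np.array([F(*q) for q in [(30,122,21),(135,203,18),(203,120,18),(110,45,24)]]))
for q in [(675,245),(707,302),(691,245),(691,302)]: print('tab',P(*q,124).round(1))
for q in [(540,253),(583,253),(560,253)]: print('latch',P(*q,166).round(1))
print('tabS',S(150,40,124).round(1),'latchS',S(207,62,166).round(1))
```

```text
case top ctr [ 525.5 -211.   148. ] sides [np.float64(172.4), np.float64(109.4), np.float64(174.5), np.float64(111.7)] ang [np.float64(-93.2), np.float64(178.7), np.float64(87.6), np.float64(-2.4)]
case scene ctr [ 530.1 -207.6  148. ] sides [np.float64(165.7), np.float64(109.4), np.float64(170.1), np.float64(106.1)] ang [np.float64(-92.5), np.float64(179.2), np.float64(86.4), np.float64(-3.1)]
former top ctr [554.7 138.4  21. ] sides [np.float64(130.1), np.float64(109.5), np.float64(127.4), np.float64(112.1)] ang [np.float64(-100.6), np.float64(170.3), np.float64(80.5), np.float64(-8.3)]
former scene ctr [559.2 144.7  20.2] sides [np.float64(129.5), np.float64(113.0), np.float64(120.7), np.float64(118.4)] ang [np.float64(80.6), np.float64(172.4), np.float64(-102.0), np.float64(-12.0)]
tab [ 471.5 -237.2  124. ]
tab [ 432.6 -258.3  124. ]
tab [ 471.5 -248.1  124. ]
tab [ 432.6 -247.4  124. ]
latch [ 464.2 -140.2  166. ]
latch [ 464.1 -168.6  166. ]
latch [ 464.1 -153.4  166. ]
tabS [ 448.5 -247.   124. ] latchS [ 471.1 -156.   166. ]
```

Sizes agree (case 110x170, former 110x130). Case is at (527.5, -209.5), yaw -2.4°; former is at about (556, 140), yaw -9.8°. Moving in closed, to the right of the lever.

```bash
python3 -m handwheel '[{"hand":0,"x":0.25,"y":-0.25,"z":0.03,"spin":3.25},{"hand":0,"x":0.25,"y":-0.25,"z":0.03,"spin":3.25},{"hand":0,"x":0.25,"y":-0.25,"z":0.03,"spin":3.25},{"hand":0,"x":0.25,"y":-0.25,"z":0.03,"spin":3.25},{"hand":0,"x":0.25,"y":-0.25,"z":0.03,"spin":3.25},{"hand":0,"x":0.25,"y":-0.25,"z":0.03,"spin":3.25},{"hand":0,"x":0.25,"y":-0.25,"z":0.03,"spin":3.25},{"hand":0,"x":0.25,"y":-0.25,"z":0.03,"spin":3.25},{"hand":0,"x":0.25,"y":-0.25,"z":0.03,"spin":3.25},{"hand":0,"x":0.258,"y":-0.789,"z":0.03,"spin":3.25},{"hand":0,"x":0.258,"y":-0.789,"z":0.03,"spin":3.25},{"hand":0,"x":0.258,"y":-0.789,"z":0.03,"spin":3.25},{"hand":0,"x":0.258,"y":-0.789,"z":0.03,"spin":3.25},{"hand":0,"x":0.258,"y":-0.789,"z":0.03,"spin":3.25},{"hand":0,"x":0.258,"y":-0.789,"z":0.03,"spin":3.25},{"hand":0,"x":0.258,"y":-0.789,"z":0.03,"spin":3.25},{"hand":0,"x":0.258,"y":-0.789,"z":0.03,"spin":3.25},{"hand":0,"x":0.258,"y":-0.789,"z":0.03,"spin":3.25},{"hand":0,"x":0.258,"y":-0.789,"z":0.03,"spin":3.25},{"hand":0,"x":0.258,"y":-0.789,"z":0.03,"spin":3.25}]'
```

```text
t: 1.77
eef_pos: [456.3, -118.2, 258.7]
tcp_rot: [3.142, -0.0, 1.529]
ft_force: [0.8, 1.0, 0.2]
opening: 0.004
```

```bash
python3 -m handwheel '[{"hand":0,"x":0.001,"y":-0.079,"z":0},{"hand":0,"x":0.001,"y":-0.079,"z":0},{"hand":0,"x":0.001,"y":-0.079,"z":0},{"hand":0,"x":0.001,"y":-0.079,"z":0}]'
python3 - <<'E'
from h import *
c=grab('wrist','w1.png'); print(state()['eef_pos'],state()['ft_force'],c['T'].round(3).tolist(),c['fx'])
E
```

```text
[ 456.90991325 -124.0116275   258.55451929] [ 1.21382126 -3.60220143 -0.21511749] [[0.042, 0.968, 0.246, 387.199], [0.999, -0.041, -0.01, -115.149], [0.001, 0.246, -0.969, 414.998], [0.0, 0.0, 0.0, 1.0]] 313.9183643042304invalid input
```

View pics/w1.png

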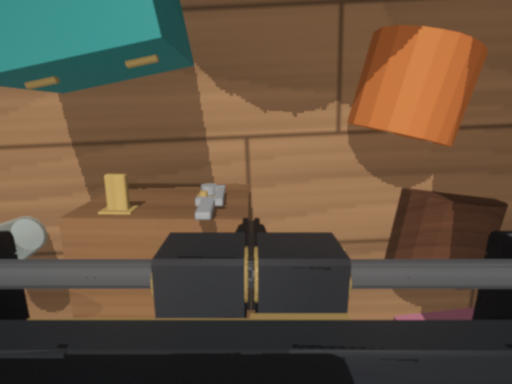

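Wrist view: wooden case below, brass tab at (116,195), lever at about (206,205), jaws at (250,270). I check the predictions by projecting them.

```bash
python3 - <<'E'
from h import *
c=load('w1.png')
o=np.array([527.5,-209.5]);a=np.radians(-2.4);R=np.array([[np.cos(a),-np.sin(a)],[np.sin(a),np.cos(a)]])
W=lambda x,y,z:np.r_[o+R@[x,y],z]
for n,p in dict(tabL=(-91,-30,124),tabR=(-91,-50,124),baseL=(-55,-30,124),top=(-63.5,44,166),thumbbot=(-63.5,44,120),piv=(-63.5,40,66)).items(): print(n,W(*p).round(1),proj(c,W(*p)).round(1))
for u,v,z in [(205,212,166),(197,212,166),(214,212,166),(116,175,124),(116,209,124)]: print(u,v,onz(c,u,v,z).round(1))
print(state()['t'])
E
python3 -m handwheel '[{"hand":0,"x":0.001,"y":-0.073,"z":0,"spin":0},{"hand":0,"x":0.001,"y":-0.073,"z":0,"spin":0},{"hand":0,"x":0.001,"y":-0.073,"z":0,"spin":0},{"hand":0,"x":0.001,"y":-0.073,"z":0,"spin":0},{"hand":0,"x":0.001,"y":-0.073,"z":0,"spin":0}]'
```

```text
tabL [ 435.3 -235.7  124. ] [124.6 172.4]
tabR [ 434.5 -255.6  124. ] [103.3 172.4]
baseL [ 471.3 -237.2  124. ] [128.3 209.1]
top [ 465.9 -162.9  166. ] [197.2 214. ]
thumbbot [ 465.9 -162.9  120. ] [205.  199.5]
piv [ 465.7 -166.9   66. ] [208.2 187. ]
205 212 [ 464.4 -156.3  166. ]
197 212 [ 464.1 -162.9  166. ]
214 212 [ 464.7 -148.8  166. ]
116 175 [ 437.4 -244.1  124. ]
116 209 [ 470.7 -249.1  124. ]
1.8167
t: 2.23
eef_pos: [457.6, -188.7, 258.4]
tcp_rot: [-3.141, -0.001, 1.528]
ft_force: [-0.8, 0.3, -0.2]
opening: 0.001
```

```bash
python3 -m handwheel '[{"hand":0,"x":0,"y":0.005,"z":-0.04,"spin":0},{"hand":0,"x":0,"y":0.005,"z":-0.08,"spin":0},{"hand":0,"x":0,"y":0.005,"z":-0.114,"spin":0},{"hand":0,"x":0,"y":0.005,"z":-0.114,"spin":0},{"hand":0,"x":0,"y":0.005,"z":-0.114,"spin":0},{"hand":0,"x":0.001,"y":0.02,"z":-0.114,"spin":0},{"hand":0,"x":0.001,"y":0.035,"z":-0.114,"spin":0},{"hand":0,"x":0.002,"y":0.05,"z":-0.114,"spin":0},{"hand":0,"x":0.002,"y":0.065,"z":-0.114,"spin":0},{"hand":0,"x":0.003,"y":0.08,"z":-0.114,"spin":0},{"hand":0,"x":0.003,"y":0.095,"z":-0.114,"spin":0},{"hand":0,"x":0.004,"y":0.108,"z":-0.114,"spin":0},{"hand":0,"x":0.004,"y":0.108,"z":-0.114,"spin":0},{"hand":0,"x":0.004,"y":0.108,"z":-0.114,"spin":0}]'
python3 - <<'E'
from h import *
c=grab('scene','s2.png'); t=grab('top','t2.png')
A=cv2.resize(cv2.imread('pics/t2.png')[150:230,270:370],(600,480));cv2.imwrite('pics/c2.png',A)
E
```

```text
t: 3.4
eef_pos: [462.7, -80.8, 146.7]
tcp_rot: [3.138, 0.001, 1.531]
ft_force: [-0.0, 0.5, 0.5]
opening: 0.004
```

View pics/c2.png

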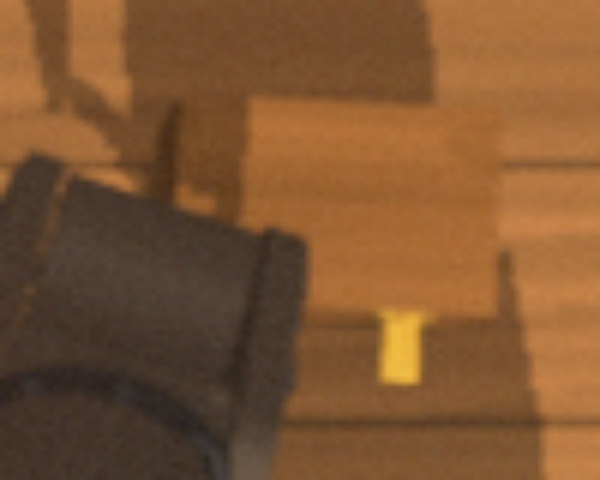

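```bash
python3 -m handwheel '[{"hand":0.05,"x":-0.01,"y":0,"z":0.04,"spin":0},{"hand":0.05,"x":-0.016,"y":-0.04,"z":0.06,"spin":0},{"hand":0.05,"x":-0.016,"y":-0.08,"z":0.06,"spin":0},{"hand":0.05,"x":-0.016,"y":-0.12,"z":0.06,"spin":0},{"hand":0.05,"x":-0.016,"y":-0.163,"z":0.06,"spin":0},{"hand":0.05,"x":-0.016,"y":-0.163,"z":0.06,"spin":0},{"hand":0.05,"x":-0.016,"y":-0.163,"z":0.06,"spin":0},{"hand":0.05,"x":-0.016,"y":-0.163,"z":0.06,"spin":0},{"hand":0.05,"x":-0.016,"y":-0.163,"z":0.06,"spin":0}]'
python3 - <<'E'
from h import *
c=grab('wrist','w3.png'); print(state()['eef_pos'])
h=cv2.cvtColor(c['img'],cv2.COLOR_RGB2HSV); m=cv2.inRange(h,(18,120,120),(32,255,255))
n,_,st,ce=cv2.connectedComponentsWithStats(m)
for s,q in zip(st[1:],ce[1:]):
    if s[4]>60: print(s,q.round(1),onz(c,*q,124).round(1))
E
```

```text
t: 4.25
eef_pos: [445.6, -243.4, 204.8]
tcp_rot: [-3.141, -0.0, 1.529]
ft_force: [0.0, 0.7, -0.5]
opening: 0.516
[ 445.79391035 -243.16189873  204.83566813]
[261  51  36  13 201] [279.   57.3] [ 338.8 -218.8  124. ]
[138  77  36  13 186] [155.8  83.1] [ 352.3 -307.2  124. ]
[228 193  40  50 550] [249.3 225.4] [ 462.8 -245.   124. ]
[314 207  34  26 257] [333.4 218.3] [ 459.7 -177.9  124. ]
[339 247  13  17  83] [345.3 252.8] [ 489.8 -167.5  124. ]
[347 314 103   5 492] [398.1 316. ] [ 551.2 -119.9  124. ]
```

View pics/w3.png

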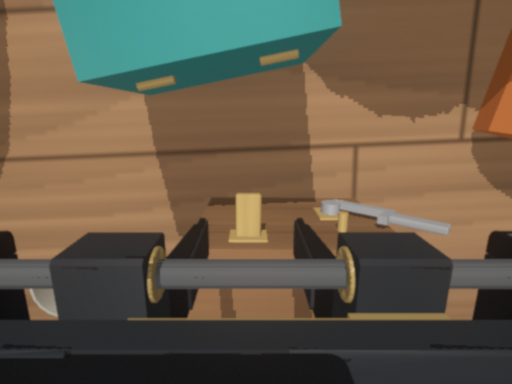

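The lever lies over to the left (from 330,208 to 447,230) and is well clear of its pin. The tab at (249,213) is centred between the open jaws. Descend and pinch.

```bash
python3 -m handwheel '[{"hand":0.05,"x":0,"y":-0.001,"z":-0.04,"spin":0},{"hand":0.05,"x":0,"y":-0.001,"z":-0.07,"spin":0},{"hand":0.05,"x":0,"y":-0.001,"z":-0.082,"spin":0},{"hand":0.05,"x":0,"y":-0.001,"z":-0.082,"spin":0},{"hand":0.0,"x":0,"y":-0.001,"z":-0.082,"spin":0},{"hand":0,"x":0,"y":-0.001,"z":-0.082,"spin":0},{"hand":0,"x":0,"y":-0.001,"z":-0.082,"spin":0},{"hand":0,"x":0,"y":-0.001,"z":-0.082,"spin":0},{"hand":0,"x":0,"y":-0.001,"z":-0.082,"spin":0}]'
python3 - <<'E'
import numpy as np
a0=np.arctan2(30,-134);r=np.hypot(30,134)
for f in [.15,.3,.45,.6,.75,.9,1.05,1.2,1.35,1.5,1.65,1.8,1.95,2.05]:
    a=a0-f; dx=r*np.cos(a)+134; print(f,(dx*.999).round(0),(-dx*.042).round(0),(r*np.sin(a)-30).round(0))
E
```

```text
t: 5.05
eef_pos: [446.1, -245.2, 123.5]
tcp_rot: [3.14, 0.001, 1.529]
ft_force: [1.4, -0.3, -0.5]
opening: 0.234
0.15 6.0 -0.0 20.0
0.3 15.0 -1.0 38.0
0.45 26.0 -1.0 55.0
0.6 40.0 -2.0 70.0
0.75 56.0 -2.0 83.0
0.9 74.0 -3.0 94.0
1.05 93.0 -4.0 101.0
1.2 113.0 -5.0 106.0
1.35 134.0 -6.0 107.0
1.5 154.0 -6.0 106.0
1.65 174.0 -7.0 101.0
1.8 193.0 -8.0 94.0
1.95 211.0 -9.0 83.0
2.05 222.0 -9.0 75.0
```

```bash
python3 -m handwheel '[{"hand":0,"x":0.002,"y":-0.001,"z":0.01,"spin":0},{"hand":0,"x":0.006,"y":-0.001,"z":0.02,"spin":0},{"hand":0,"x":0.01,"y":-0.001,"z":0.03,"spin":0},{"hand":0,"x":0.015,"y":-0.001,"z":0.038,"spin":0},{"hand":0,"x":0.02,"y":-0.001,"z":0.047,"spin":0},{"hand":0,"x":0.026,"y":-0.001,"z":0.055,"spin":0},{"hand":0,"x":0.033,"y":-0.002,"z":0.063,"spin":0},{"hand":0,"x":0.04,"y":-0.002,"z":0.07,"spin":0},{"hand":0,"x":0.048,"y":-0.002,"z":0.077,"spin":0},{"hand":0,"x":0.056,"y":-0.002,"z":0.083,"spin":0},{"hand":0,"x":0.056,"y":-0.002,"z":0.083,"spin":0}]'
```

```text
t: 5.97
eef_pos: [503.5, -248.1, 207.1]
tcp_rot: [3.14, 0.002, 1.529]
ft_force: [-2.3, -5.8, 1.4]
opening: 0.207
```

```bash
python3 -m handwheel '[{"hand":0,"x":0.009,"y":0,"z":0.006,"spin":0},{"hand":0,"x":0.018,"y":-0.001,"z":0.011,"spin":0},{"hand":0,"x":0.027,"y":-0.001,"z":0.015,"spin":0},{"hand":0,"x":0.037,"y":-0.001,"z":0.018,"spin":0},{"hand":0,"x":0.047,"y":-0.002,"z":0.021,"spin":0},{"hand":0,"x":0.057,"y":-0.002,"z":0.023,"spin":0},{"hand":0,"x":0.067,"y":-0.003,"z":0.024,"spin":0},{"hand":0,"x":0.078,"y":-0.003,"z":0.024,"spin":0},{"hand":0,"x":0.088,"y":-0.003,"z":0.024,"spin":0},{"hand":0,"x":0.098,"y":-0.004,"z":0.023,"spin":0},{"hand":0,"x":0.108,"y":-0.004,"z":0.021,"spin":0},{"hand":0,"x":0.118,"y":-0.005,"z":0.018,"spin":0},{"hand":0,"x":0.128,"y":-0.005,"z":0.015,"spin":0},{"hand":0,"x":0.137,"y":-0.005,"z":0.011,"spin":0},{"hand":0,"x":0.146,"y":-0.006,"z":0.006,"spin":0},{"hand":0,"x":0.155,"y":-0.006,"z":0,"spin":0},{"hand":0,"x":0.155,"y":-0.006,"z":0,"spin":0}]'
```

```text
t: 7.38
eef_pos: [661.6, -255.7, 209.7]
tcp_rot: [3.129, 0.007, 1.529]
ft_force: [10.0, -10.8, 17.2]
opening: 0.195
```

```bash
python3 -m handwheel '[{"hand":0.05,"x":-0.002,"y":0,"z":0,"spin":0},{"hand":0.05,"x":-0.002,"y":0,"z":0.001,"spin":0},{"hand":0.05,"x":-0.002,"y":0,"z":0.01,"spin":0},{"hand":0.05,"x":-0.002,"y":0,"z":0.04,"spin":0},{"hand":0.05,"x":-0.002,"y":0,"z":0.08,"spin":0},{"hand":0.06,"x":-0.002,"y":0,"z":0.1,"spin":0},{"hand":0.06,"x":-0.1425,"y":0.048,"z":0.1,"spin":-18},{"hand":0.06,"x":-0.1425,"y":0.048,"z":0.1,"spin":-18},{"hand":0.06,"x":-0.1425,"y":0.048,"z":0.1,"spin":-18},{"hand":0.06,"x":-0.1425,"y":0.048,"z":0.1,"spin":-18},{"hand":0.06,"x":-0.1425,"y":0.048,"z":0.1,"spin":-18},{"hand":0.06,"x":-0.1425,"y":0.048,"z":0.1,"spin":-18},{"hand":0.06,"x":-0.1425,"y":0.048,"z":0.1,"spin":-18},{"hand":0.06,"x":-0.1425,"y":0.048,"z":0.1,"spin":-18},{"hand":0.06,"x":-0.1425,"y":0.048,"z":0.1,"spin":-18},{"hand":0.06,"x":-0.1425,"y":0.048,"z":0.1,"spin":-18},{"hand":0.06,"x":-0.1425,"y":0.048,"z":0.1,"spin":-18},{"hand":0.06,"x":-0.1425,"y":0.048,"z":0.1,"spin":-18},{"hand":0.06,"x":-0.1425,"y":0.048,"z":0.1,"spin":-18},{"hand":0.06,"x":-0.1425,"y":0.048,"z":0.1,"spin":-18}]'
python3 - <<'E'
from h import *
a=grab('wrist','w4.png');b=grab('scene','s4.png');t=grab('top','t4.png');print(state()['eef_pos'],state()['tcp_rot'])
A=cv2.imread('pics/w4.png')
B=cv2.resize(cv2.imread('pics/s4.png')[90:210,150:270],(288,288));C=cv2.resize(cv2.imread('pics/t4.png')[140:220,280:390],(288,209))
W=np.zeros((520,800,3),np.uint8);W[:384,:512]=A;W[:288,512:]=B;W[288:497,512:]=C
cv2.imwrite('pics/c4.png',W)
E
```

```text
t: 9.05
eef_pos: [514.4, -204.8, 306.3]
tcp_rot: [-3.141, -0.0, -0.045]
ft_force: [0.2, 0.0, -0.4]
opening: 0.634
[ 514.39173714 -204.9442129   305.98751834] [-3.14148097e+00 -2.32205134e-04 -3.92793179e-02]
```

View pics/c4.png

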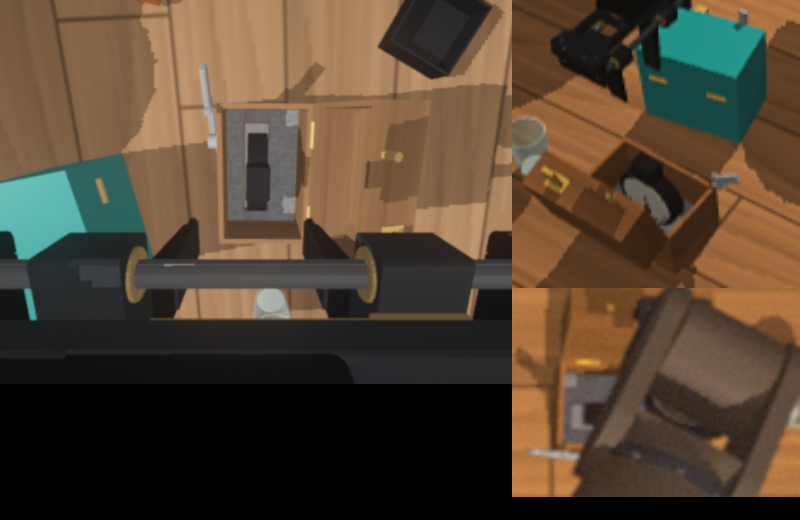

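Lid fully back, gauge dark in its slot at wrist (258,170), lever out of the way. I locate the grip.

Run:
```python
from h import *
c=load('w4.png'); print(c['T'].round(3)[:3,3])
g=cv2.cvtColor(c['img'],cv2.COLOR_RGB2GRAY)
for v in range(120,225,6): print(v,g[v,236:284:2])
```

```text
[ 517.251 -135.878  462.6  ]
120 [105 105 102 104  99  97  99 101 101 101 105 105 103 102 104 104 102 102
 111 110 108 108 104 105]
126 [104 106 106 106 103 138 143 140 141 141 139 141 143 144 140 138 116 107
 106 104 105 105 107 108]
132 [108 109 106 100 103 136 125 115 115 115 114 116 117 119 114 119 109 101
 104 105 105 106 106 108]
138 [103 107 106 100 105 132  70  41  42  41  39  41  40  41  40  46  79 102
 109 111 108 104 100 103]
144 [105 108 106 102 105 129  61  42  43  42  42  43  41  42  43  43  89 108
 103 107 106 105 107 107]
150 [107 109 107 108 106 128  61  44  43  43  44  44  43  44  43  45  87 105
 104 106 105 106 108 111]
156 [102 102 107 102 104 127  61  45  45  45  44  45  44  45  44  46  96 105
 103 102 101 105 103 102]
162 [109 106 108 106 105 122  55  42  42  40  39  39  39  39  40  41  93 105
 103 105 100 100 105 107]
168 [107 103 102 100  97  77  48  48  48  47  46  48  46  47  47  46  47  77
 102 104 105 104 106 109]
174 [105 104 101 103 104  78  51  50  51  51  51  50  50  51  53  52  51  79
 104 104  99 103 108 109]
180 [102 100 102 105 104  78  50  49  49  51  50  50  51  50  50  51  51  81
 106 104  99  99 103 102]
186 [109 111 111 105 105  78  51  49  49  49  48  50  51  50  50  50  49  90
  99  99 101 104 102 107]
192 [105 107 101 100 100  67  49  49  49  50  49  49  49  49  50  51  48  89
 100 103 102  99 104 105]
198 [100 101 102 102 101  67  48  49  48  48  48  48  49  49  48  48  48  93
 107 105 106 102 101 109]
204 [100 102 105 102 111 114  51  43  43  45  43  44  44  44  44  60  97 103
 101 101 102 103 104 130]
210 [101 105 103  97  92  80  58  58  58  60  60  60  59  58  55  82  98 102
 105 104 106 104 102 104]
216 [103 104 107 104  97  95  96  99  99 102 103 101 100 101 101 100 106 105
 106 105 104 105 107 104]
222 [68 67 67 67 67 67 67 67 67 67 67 68 67 66 68 67 68 68 68 67 68 69 68 68]
```

Run:
```python
from h import *
c=load('w4.png')
for u,v in [(246,184),(269.5,184),(257.8,165.5),(257.8,200),(257.8,183)]: print(onz(c,u,v,138).round(1))
```

```text
[ 509.  -207.3  138. ]
[ 533.9 -208.4  138. ]
[ 522.3 -188.1  138. ]
[ 520.8 -225.4  138. ]
[ 521.5 -206.7  138. ]
```

```bash
python3 -m handwheel '[{"hand":0.06,"x":0.0065,"y":-0.002,"z":-0.04,"spin":0},{"hand":0.06,"x":0.0065,"y":-0.002,"z":-0.08,"spin":0},{"hand":0.06,"x":0.0065,"y":-0.002,"z":-0.12,"spin":0},{"hand":0.06,"x":0.0065,"y":-0.002,"z":-0.15,"spin":0},{"hand":0.06,"x":0.0065,"y":-0.002,"z":-0.17,"spin":0},{"hand":0.06,"x":0.0065,"y":-0.002,"z":-0.185,"spin":0},{"hand":0.06,"x":0.0065,"y":-0.002,"z":-0.185,"spin":0},{"hand":0.06,"x":0.0065,"y":-0.002,"z":-0.185,"spin":0},{"hand":0.0,"x":0.0065,"y":-0.002,"z":-0.185,"spin":0},{"hand":0.0,"x":0.0065,"y":-0.002,"z":-0.185,"spin":0},{"hand":0.0,"x":0.0065,"y":-0.002,"z":-0.185,"spin":0},{"hand":0.0,"x":0.0065,"y":-0.002,"z":-0.185,"spin":0},{"hand":0.0,"x":0.0065,"y":-0.002,"z":-0.185,"spin":0},{"hand":0.0,"x":0.0065,"y":-0.002,"z":-0.185,"spin":0}]'
```

```text
t: 10.37
eef_pos: [521.0, -207.2, 121.0]
tcp_rot: [3.141, -0.001, -0.042]
ft_force: [-0.6, 1.0, -2.8]
opening: 0.271
```

```bash
python3 -m handwheel '[{"hand":0,"x":0,"y":0,"z":0.01,"spin":0},{"hand":0,"x":0,"y":0,"z":0.03,"spin":0},{"hand":0,"x":0,"y":0,"z":0.055,"spin":0},{"hand":0,"x":0,"y":0,"z":0.08,"spin":0},{"hand":0,"x":0,"y":0,"z":0.105,"spin":0},{"hand":0,"x":0,"y":0,"z":0.13,"spin":0},{"hand":0,"x":0,"y":0,"z":0.16,"spin":0},{"hand":0,"x":0,"y":0.02,"z":0.19,"spin":0},{"hand":0,"x":0,"y":0.05,"z":0.21,"spin":-0.5},{"hand":0,"x":0.02,"y":0.09,"z":0.23,"spin":-1},{"hand":0,"x":0.04,"y":0.13,"z":0.24,"spin":-1.5},{"hand":0,"x":0.06,"y":0.17,"z":0.24,"spin":-1.5},{"hand":0,"x":0.09,"y":0.2,"z":0.24,"spin":-1.5},{"hand":0,"x":0.11,"y":0.23,"z":0.24,"spin":-1.5},{"hand":0,"x":0.13,"y":0.265,"z":0.24,"spin":-1.5},{"hand":0,"x":0.15,"y":0.3,"z":0.24,"spin":-1.5},{"hand":0,"x":0.15,"y":0.3,"z":0.24,"spin":-1.5},{"hand":0,"x":0.15,"y":0.3,"z":0.24,"spin":-1.5},{"hand":0,"x":0.15,"y":0.3,"z":0.24,"spin":-1.5},{"hand":0,"x":0.15,"y":0.3,"z":0.24,"spin":-1.5}]'
python3 - <<'E'
from h import *
a=grab('scene','s5.png');b=grab('wrist','w5.png');s=state();print(s['eef_pos'],s['tcp_rot'])
p=s['eef_pos']-[0,0,64]
u,v=proj(a,p).astype(int);print(u,v)
A=cv2.resize(cv2.imread('pics/s5.png')[v-40:v+40,u-40:u+40],(480,480),interpolation=cv2.INTER_CUBIC)
B=cv2.resize(cv2.imread('pics/w5.png'),(320,240));W=np.zeros((480,800,3),np.uint8);W[:,:480]=A;W[:240,480:]=B
cv2.imwrite('pics/c5.png',W)
E
```

```text
t: 12.03
eef_pos: [670.2, 91.9, 360.8]
tcp_rot: [3.141, 0.001, -0.174]
ft_force: [0.0, -1.0, -5.0]
opening: 0.267
[670.36479817  91.56550534 361.15144821] [ 3.14144050e+00 -2.23175501e-04 -1.74528049e-01]
257 202
```

View pics/c5.png

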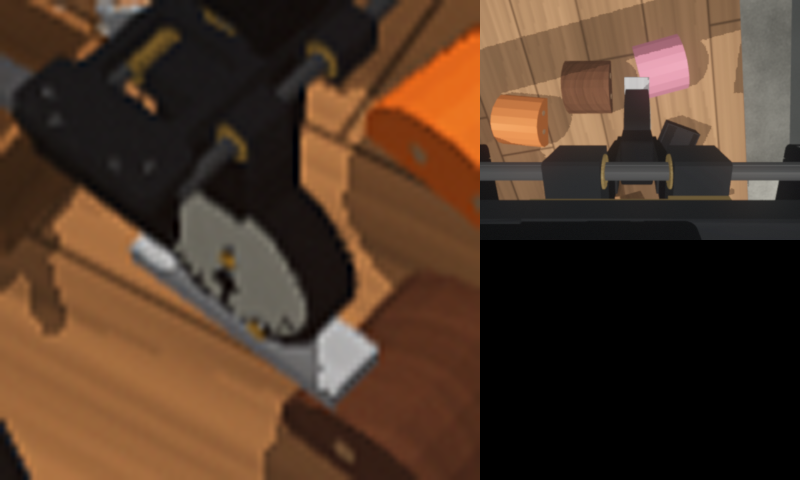

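```bash
cat >> h.py <<'E'
def dial(c,tcp,yaw,tilt=0,off=115,f=12.5):
    """gold hub and mark in gauge axes: plane of the dial face; returns list (y,z rel dial centre predicted)"""
    gx=np.array([np.cos(yaw),np.sin(yaw),0]);gy0=np.array([-np.sin(yaw),np.cos(yaw),0]);gz0=np.array([0,0,1.])
    gy=gy0*np.cos(tilt)-gz0*np.sin(tilt); gz=gy0*np.sin(tilt)+gz0*np.cos(tilt)
    cen=np.array(tcp)-gz*(off-58)+gx*f
    def on(u,v):
        o,d=ray(c,u,v); q=o+d*((cen-o)@gx)/(d@gx)-cen; return np.array([q@gy0,q@gz0])
    return cen,on
def gold(c,uv,r=16):
    u0,v0=np.round(uv).astype(int); im=c['img'][v0-r:v0+r,u0-r:u0+r].astype(float)
    w=np.clip(np.minimum(im[...,0],im[...,1]*1.3)-im[...,2]*1.25-15,0,None)
    n,l,st,ce=cv2.connectedComponentsWithStats((w>15).astype(np.uint8))
    out=[]
    for i in range(1,n):
        m=cv2.dilate((l==i).astype(np.uint8),np.ones((3,3)))*w; vs,us=np.mgrid[v0-r:v0+r,u0-r:u0+r]
        out.append((st[i][4],(m*us).sum()/m.sum(),(m*vs).sum()/m.sum()))
    return out
E
python3 - <<'E'
from h import *
c=load('s5.png')
cen,on=dial(c,[670.3,91.6,361],-.1745)
p=proj(c,cen);print(p)
for a,u,v in gold(c,p,20): print(a,round(u,2),round(v,2),on(u,v).round(1))
h=on(257-40+228/6,202-40+258/6);print('hub by eye',h)
x0,y0=217+205/6,162+245/6
g=cv2.cvtColor(c['img'],cv2.COLOR_RGB2GRAY)
for v in range(200,220): print(v,g[v,246:272])
E
```

```text
[254.62396186 204.09297411]
9 255.85 185.47 [ 5.8 88.2]
106 270.87 190.42 [ 51.8 111.7]
337 242.84 214.71 [ -47.1 -105.1]
4 254.52 204.96 [-0.5 -4.6]
4 273.88 214.04 [63.8 20.6]
5 259.15 216.65 [ 15.1 -46.4]
hub by eye [ 1.22914588 -3.07216847]
200 [  9 105 103 102 102 103 103 102 103 103 105 106 107 111  83  37  17  19
  19  20  20  20  20  20  19  18]
201 [ 16 105 103 101 100 102 103 102 103 104 102 104 105 105 113  84  36  19
  19  20  21  20  20  19  20  19]
202 [ 57 104 104 102 100 102 103 103  97  95 104 103 103 104 104 113  85  21
  18  20  20  20  22  21  20  20]
203 [ 87  96 102 101 102 102 103 103  71  66 102 103 102 102 104 105 116  47
  19  19  20  20  20  19  20  20]
204 [ 50  72 102 103 102 100 103  99  66  66 102 103 103 102 104 104 106  92
  34  19  19  19  20  20  20  19]
205 [ 98  63  89 103 103 102 103  99  88  99 101 103 103 102 103 104 105 107
  79  20  18  19  19  19  20  21]
206 [109  59  46 103  96 104  98  91  62  81  95 103 103 102 103 102 104 103
 114  36  17  19  18  20  20  20]
207 [102 108  61  88  71 105  74  27  24  69 104 103 102 102 102 102 102 103
 
[... 664 characters left out ...]

 103 103 104 108  28  19  18  18]
214 [ 81  70  80 100 107  92  86  87 101  84 104  90  95  89  96 103 101 103
  90 104 104 110  33  18  18  14]
215 [105  92  79  72  80  97  93  90  88  94 101  70  81  58  84  90 104  98
  60  90 108  95  23  18  14  38]
216 [100 103 103  91  78  72  85  93  87  83  91 101  99  84  96  43  98  80
  87  62  95  51  19  14  38 118]
217 [101  99 101 102 102  90  76  74  83  83  84  87  95  93  69  25  62  65
  90  69  48  18  14  24 118 179]
218 [101 100 100  99 101 103 100  89  74  77  81  83  88  91  88  69  52  38
  18  19  20  20  28  66 179 176]
219 [102 101  99  99  99  97 100 101  98  87  72  78  79  85  93 102 109  90
  62  62  64  62  72 101 175 174]
```

Dial seen: gold hub near (254,205), mark at (259,217), roughly 0.32–0.36 rad. I lift it nearer the scene camera and turn it toward it for a sharper reading.

```bash
python3 -m handwheel '[{"hand":0,"x":0,"y":0.01,"z":0.03,"spin":1},{"hand":0,"x":0,"y":0.03,"z":0.06,"spin":2},{"hand":0,"x":0,"y":0.05,"z":0.09,"spin":3},{"hand":0,"x":0,"y":0.07,"z":0.12,"spin":4},{"hand":0,"x":0,"y":0.1,"z":0.15,"spin":5},{"hand":0,"x":0,"y":0.11,"z":0.18,"spin":6},{"hand":0,"x":0,"y":0.11,"z":0.21,"spin":6},{"hand":0,"x":0,"y":0.11,"z":0.24,"spin":6},{"hand":0,"x":0,"y":0.11,"z":0.27,"spin":6},{"hand":0,"x":0,"y":0.11,"z":0.28,"spin":6},{"hand":0,"x":0,"y":0.11,"z":0.28,"spin":6},{"hand":0,"x":0,"y":0.11,"z":0.28,"spin":6},{"hand":0,"x":0,"y":0.11,"z":0.28,"spin":6},{"hand":0,"x":0,"y":0.11,"z":0.28,"spin":6},{"hand":0,"x":0,"y":0.11,"z":0.28,"spin":6},{"hand":0,"x":0,"y":0.11,"z":0.28,"spin":6}]'
cat > m.py <<'E'
from h import *
import sys
a=grab('scene',sys.argv[1]);s=state();tilt=float(sys.argv[2]);yaw=s['tcp_rot'][2];print(s['eef_pos'],s['tcp_rot'],s['ft_force'])
cen,on=dial(a,s['eef_pos'],yaw,tilt)
p=proj(a,cen);print('cen px',p.round(1))
for n,u,v in gold(a,p,26): print('gold',n,round(u,2),round(v,2),on(u,v).round(1))
# rectified dial view, 6 px/mm, +y to the right, z up
gx=np.array([np.cos(yaw),np.sin(yaw),0]);gy=np.array([-np.sin(yaw),np.cos(yaw),0])
src=np.float32([proj(a,cen+gy*i+np.array([0,0,1])*j) for i,j in [(-60,60),(60,60),(60,-60),(-60,-60)]])
H=cv2.getPerspectiveTransform(src,np.float32([[0,0],[599,0],[599,599],[0,599]]))
cv2.imwrite('pics/r_'+sys.argv[1],cv2.warpPerspective(cv2.cvtColor(a['img'],cv2.COLOR_RGB2BGR),H,(600,600),flags=cv2.INTER_CUBIC))
E
python3 m.py s6.png 0
```

```text
t: 13.47
eef_pos: [670.6, 202.8, 640.4]
tcp_rot: [-3.141, 0.001, 0.351]
ft_force: [0.2, -0.0, -5.0]
opening: 0.27
[670.62788638 202.78707161 640.59039457] [-3.14154036e+00  3.46907030e-04  3.50482951e-01] [ 0.61096645  0.4133049  -3.44061637]
cen px [306.  151.2]
gold 59 281.64 131.3 [-47.8  43.9]
gold 13 306.09 152.06 [ 0.4 -2.3]
gold 9 311.84 167.13 [ 15.8 -44.3]
gold 10 280.93 170.94 [-44.3 -71.6]
gold 207 300.24 174.07 [ -4.7 -72.1]
```

View pics/r_s6.png

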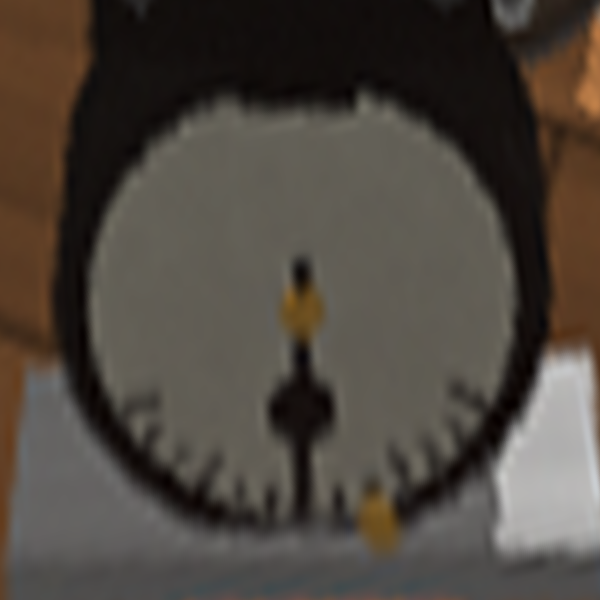

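```bash
python3 -m handwheel '[{"hand":0,"x":-0.112,"y":-0.047,"z":-0.41,"spin":-6},{"hand":0,"x":-0.112,"y":-0.047,"z":-0.41,"spin":-6},{"hand":0,"x":-0.112,"y":-0.047,"z":-0.41,"spin":-6},{"hand":0,"x":-0.112,"y":-0.047,"z":-0.41,"spin":-6},{"hand":0,"x":-0.112,"y":-0.047,"z":-0.41,"spin":-6},{"hand":0,"x":-0.112,"y":-0.047,"z":-0.41,"spin":-6},{"hand":0,"x":-0.112,"y":-0.047,"z":-0.41,"spin":-6},{"hand":0,"x":-0.112,"y":-0.047,"z":-0.41,"spin":-6},{"hand":0,"x":-0.112,"y":-0.047,"z":-0.41,"spin":-6},{"hand":0,"x":-0.112,"y":-0.047,"z":-0.41,"spin":-6},{"hand":0,"x":-0.112,"y":-0.047,"z":-0.41,"spin":-6},{"hand":0,"x":-0.112,"y":-0.047,"z":-0.41,"spin":-6},{"hand":0,"x":-0.112,"y":-0.047,"z":-0.41,"spin":-6},{"hand":0,"x":-0.112,"y":-0.047,"z":-0.41,"spin":-6},{"hand":0,"x":-0.112,"y":-0.047,"z":-0.41,"spin":-6},{"hand":0,"x":-0.112,"y":-0.047,"z":-0.41,"spin":-6}]'
python3 - <<'E'
from h import *
a=grab('scene','s7.png');b=grab('wrist','w7.png');print(state()['eef_pos'])
A=cv2.resize(cv2.imread('pics/s7.png')[150:260,230:350],(436,400),interpolation=cv2.INTER_CUBIC)
B=cv2.resize(cv2.imread('pics/w7.png')[:240,140:360],(364,397),interpolation=cv2.INTER_CUBIC);W=np.zeros((400,800,3),np.uint8);W[:,:436]=A;W[:397,436:]=B
cv2.imwrite('pics/c7.png',W)
E
```

```text
t: 14.85
eef_pos: [560.1, 156.2, 232.8]
tcp_rot: [-3.14, -0.004, -0.173]
ft_force: [1.7, -0.3, -5.0]
opening: 0.271
[559.63828443 156.09587776 232.1935406 ]
```

View pics/c7.png

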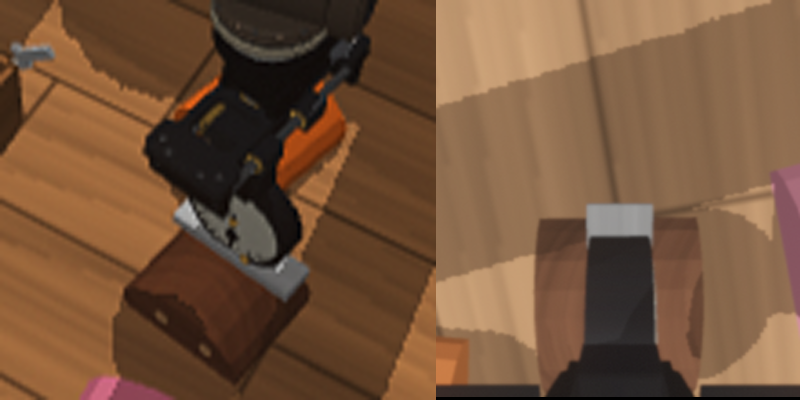

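Run:
```python
from h import *
c=load('w7.png')
P=lambda U,V,z:onz(c,140+(U-436+.5)/1.6545-.5,(V+.5)/1.654-.5,z)
l,r=P(538,219,18),P(698,217,18);print(l,r,np.linalg.norm(r-l),np.degrees(np.arctan2(*(r-l)[[1,0]])))
y=np.array([.170,.985,0]);m=(l+r)/2
print('F',m-66*y)
e=[P(586,204,117),P(653,204,117)];print('foot end',e,'foot ctr',sum(e)/2-60*y)
```

```text
[512.24350721 213.94471625  18.        ] [623.04744393 195.94418694  18.        ] 112.25654300927131 -9.22731166281983
F [556.42547557 139.93445159  18.        ]
foot end [array([553.63756935, 219.78132735, 117.        ]), array([587.36137046, 213.87934274, 117.        ])] foot ctr [560.2994699  157.73033505 117.        ]
```

```bash
python3 -m handwheel '[{"hand":0,"x":0,"y":0,"z":-0.02,"spin":0},{"hand":0,"x":0,"y":0,"z":-0.04,"spin":0},{"hand":0,"x":0,"y":0,"z":-0.046,"spin":0},{"hand":0,"x":0,"y":0,"z":-0.049,"spin":0},{"hand":0,"x":0,"y":0,"z":-0.05,"spin":0},{"hand":0,"x":0,"y":0,"z":-0.051,"spin":0},{"hand":0,"x":0,"y":0,"z":-0.051,"spin":0},{"hand":0,"x":0,"y":0,"z":-0.051,"spin":0}]'; python3 -c "
from cell import state;s=state();print(s['ft_force'],s['moment'],s['eef_pos'])"
```

```text
t: 15.62
eef_pos: [559.1, 155.9, 180.4]
tcp_rot: [-3.141, -0.001, -0.173]
ft_force: [-1.4, -0.6, -5.0]
opening: 0.273
[-1.42038978 -0.55370555 -4.96628551] [-0.07434798  0.11388533 -0.01427091] [559.12613796 155.90591748 180.42694086]
```

```bash
python3 -m handwheel '[{"hand":0,"x":0,"y":0,"z":-0.001,"spin":0},{"hand":0,"x":0,"y":0,"z":-0.002,"spin":0},{"hand":0,"x":0,"y":0,"z":-0.002,"spin":0},{"hand":0,"x":0,"y":0,"z":-0.002,"spin":0}]';  python3 -m handwheel '[{"hand":0,"x":0,"y":0,"z":-0.001,"spin":0},{"hand":0,"x":0,"y":0,"z":-0.001,"spin":0},{"hand":0,"x":0,"y":0,"z":-0.001,"spin":0}]'
```

```text
t: 15.95
eef_pos: [558.8, 155.8, 177.7]
tcp_rot: [3.142, 0.0, -0.173]
ft_force: [-0.5, 0.3, -4.9]
opening: 0.272
t: 16.2
eef_pos: [558.9, 155.9, 177.3]
tcp_rot: [-3.141, -0.001, -0.173]
ft_force: [-1.4, -0.4, 4.0]
opening: 0.272
```

```bash
python3 -m handwheel '[{"hand":0,"x":0,"y":0,"z":0,"spin":0},{"hand":0,"x":0,"y":0,"z":0,"spin":0},{"hand":0,"x":0.0005,"y":0.003,"z":-0.0003,"spin":0},{"hand":0,"x":0.001,"y":0.006,"z":-0.0007,"spin":0},{"hand":0,"x":0.0015,"y":0.009,"z":-0.0012,"spin":0},{"hand":0,"x":0.002,"y":0.0117,"z":-0.0018,"spin":0},{"hand":0,"x":0.002,"y":0.0117,"z":-0.0018,"spin":0},{"hand":0,"x":0.002,"y":0.0117,"z":-0.0018,"spin":0}]'; python3 -c "
from cell import state;s=state();print(s['ft_force'],s['moment'],s['eef_pos'])"; python3 m.py s8.png 0.1
```

```text
t: 16.87
eef_pos: [561.0, 167.6, 175.4]
tcp_rot: [3.142, -0.001, -0.173]
ft_force: [-1.5, 0.2, 5.7]
opening: 0.274
[-1.53809841  0.16243531  5.65950904] [-0.34224201  0.65820998  0.0558632 ] [560.97559181 167.64670387 175.39399125]
[560.95703051 167.59678648 175.36982283] [-3.14152750e+00 -7.31629532e-04 -1.72914482e-01] [-1.70712978  0.12895113  5.55955361]
cen px [294.3 220.6]
gold 217 271.5 208.4 [-90.2 -25.2]
gold 13 289.33 196.83 [-27.2 104.3]
gold 7 312.86 196.5 [ 45.9 178.5]
gold 432 314.26 217.65 [63.1 88.6]
gold 6 301.95 208.23 [19.4 92.2]
gold 5 295.64 229.91 [  9.7 -47.5]
gold 3 273.87 236.72 [ -74.4 -199.8]
gold 67 272.33 242.66 [ -80.  -253.8]
gold 2 285.75 245.46 [ -20.3 -197.1]
gold 2 304.75 245.71 [  52.  -102.3]
```

```bash
python3 -m handwheel '[{"hand":0,"x":0.0005,"y":0.003,"z":-0.0008,"spin":0},{"hand":0,"x":0.001,"y":0.006,"z":-0.0015,"spin":0},{"hand":0,"x":0.0015,"y":0.009,"z":-0.0023,"spin":0},{"hand":0,"x":0.002,"y":0.012,"z":-0.0032,"spin":0},{"hand":0,"x":0.0024,"y":0.0137,"z":-0.0037,"spin":0},{"hand":0,"x":0.0024,"y":0.0137,"z":-0.0037,"spin":0},{"hand":0,"x":0.0024,"y":0.0137,"z":-0.0037,"spin":0}]'; python3 m.py s9.png 0.2
```

```text
t: 17.5
eef_pos: [563.4, 181.4, 171.7]
tcp_rot: [-3.141, -0.001, -0.173]
ft_force: [-1.2, 0.2, 5.6]
opening: 0.272
[563.3748255  181.39505447 171.69899853] [-3.14132758e+00 -7.80944081e-04 -1.72986573e-01] [-2.53516066  0.54709784  5.11576825]
cen px [296.4 222.6]
gold 221 274.03 207.42 [-88.6  -5.9]
gold 15 294.03 199.22 [-18.9 111.5]
gold 432 316.07 223.94 [64.5 67.2]
gold 7 305.99 212.01 [25.9 90.5]
gold 2 296.0 230.57 [  3. -47.]
gold 4 273.88 236.76 [ -82.7 -197.2]
gold 65 274.45 244.4 [ -78.2 -251.8]
gold 3 285.99 245.87 [ -27.5 -195.9]
gold 10 305.95 247.04 [  48.8 -102.1]
```

```bash
python3 -m handwheel '[{"hand":0,"x":0.0005,"y":0.003,"z":-0.0006,"spin":0},{"hand":0,"x":0.001,"y":0.006,"z":-0.0013,"spin":0},{"hand":0,"x":0.0015,"y":0.009,"z":-0.002,"spin":0},{"hand":0,"x":0.0019,"y":0.011,"z":-0.0025,"spin":0},{"hand":0,"x":0.0019,"y":0.011,"z":-0.0025,"spin":0},{"hand":0,"x":0.0019,"y":0.011,"z":-0.0025,"spin":0},{"hand":0,"x":0.0019,"y":0.011,"z":-0.0025,"spin":0},{"hand":0,"x":0.0019,"y":0.011,"z":-0.0025,"spin":0}]'; python3 m.py s10.png 0.3
```

```text
t: 18.22
eef_pos: [565.3, 192.4, 168.7]
tcp_rot: [-3.141, -0.0, -0.173]
ft_force: [-1.0, -0.2, 2.3]
opening: 0.276
[565.28714264 192.40133733 168.72635624] [-3.14105358e+00 -5.04925924e-04 -1.73241306e-01] [-0.15941732  0.21494063  2.62271821]
cen px [297.8 223.9]
gold 234 277.09 206.73 [-82.5  12.1]
gold 1 307.21 199.12 [ 16.8 155.2]
gold 15 297.05 202.26 [-13.4 108.6]
gold 6 320.38 202.72 [ 56.8 178.4]
gold 428 317.79 229.82 [68.4 45.5]
gold 6 309.22 215.12 [32.1 88. ]
gold 1 272.85 229.07 [ -94.7 -146.5]
gold 2 296.36 231.13 [ -1.1 -47.2]
gold 1 278.0 232.72 [ -71.7 -144.8]
gold 3 273.88 236.71 [ -88.4 -195.3]
gold 59 276.31 245.69 [ -75. -249.]
gold 3 285.96 245.89 [ -33.3 -194.7]
gold 12 306.54 247.53 [  45.6 -100.8]
gold 1 303.02 248.52 [  33.9 -124. ]
```

View pics/r_s10.png

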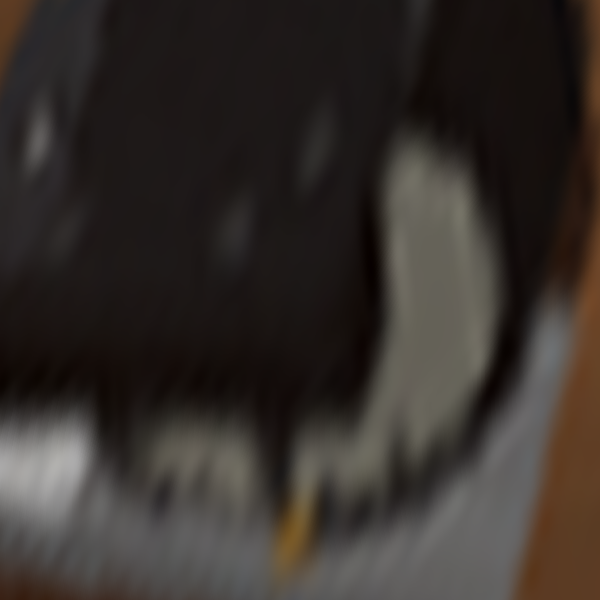

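Pointer (≈280,480 in the rectified view) is just short of the mark (≈295,530). From the mark position the tilt is about 0.32 against a mark at about 0.355. I nudge it a little further.

```bash
python3 -m handwheel '[{"hand":0,"x":0.0004,"y":0.0022,"z":-0.0006,"spin":0},{"hand":0,"x":0.0008,"y":0.0044,"z":-0.0013,"spin":0},{"hand":0,"x":0.0008,"y":0.0044,"z":-0.0013,"spin":0},{"hand":0,"x":0.0008,"y":0.0044,"z":-0.0013,"spin":0},{"hand":0,"x":0.0008,"y":0.0044,"z":-0.0013,"spin":0},{"hand":0,"x":0.0008,"y":0.0044,"z":-0.0013,"spin":0},{"hand":0,"x":0.0008,"y":0.0044,"z":-0.0013,"spin":0},{"hand":0,"x":0.0008,"y":0.0044,"z":-0.0013,"spin":0}]'; python3 m.py s11.png 0.35 | grep -v 'gold.*\(-1\|-2\)[0-9][0-9]\.'
python3 - <<'E'
from h import *
c=grab('scene','s12.png');A=cv2.resize(cv2.imread('pics/s12.png')[185:250,260:340],(800,600),interpolation=cv2.INTER_CUBIC) if 0 else None
i=cv2.imread('pics/s12.png')
A=cv2.resize(i[216:240,282:314],(440,330),interpolation=cv2.INTER_CUBIC);B=cv2.resize(i[190:250,265:325],(330,330),interpolation=cv2.INTER_CUBIC)
W=np.hstack([A,B]);cv2.imwrite('pics/c12.png',W)
E
```

```text
t: 18.93
eef_pos: [566.0, 196.7, 167.4]
tcp_rot: [-3.141, -0.0, -0.173]
ft_force: [-1.1, -0.7, 4.5]
opening: 0.273
[566.0255519  196.73969876 167.46325019] [-3.14138993e+00 -3.74967987e-04 -1.73153124e-01] [ 0.47893439 -0.05356201  4.52654466]
cen px [298.2 224.3]
gold 268 277.93 206.59 [-81.   16.6]
gold 2 307.55 199.48 [ 16.3 154.9]
gold 15 298.15 203.76 [-10.8 105.5]
gold 1 309.48 200.82 [ 22.8 154.9]
gold 6 321.72 203.86 [ 59.6 177.7]
gold 1 318.0 204.76 [ 49.8 163.2]
gold 387 317.96 232.18 [69.  34.3]
gold 1 321.84 208.04 [ 62.7 160.4]
gold 7 310.3 216.19 [34.4 86.8]
gold 4 296.43 231.45 [ -2.4 -48.4]
```

View pics/c12.png

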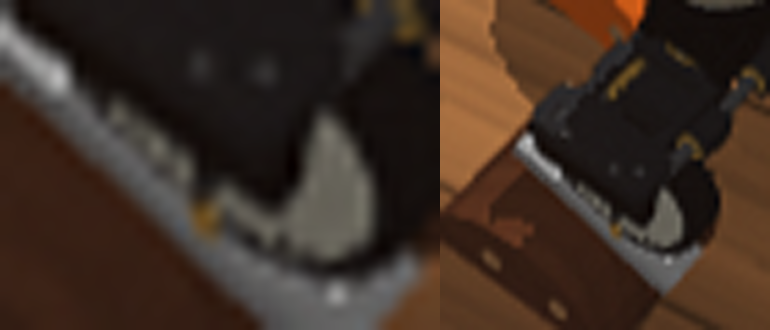

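Last view: the dark pointer meets the gold mark at crop (205,215). As an independent check I fit the line of the foot's front lower edge to get the tilt, with the upright s7 picture as reference.

```bash
cat > e.py <<'E'
from h import *
def tilt(f,tcp,th,yaw=-.173):
    c=load(f);im=c['img'].astype(float)
    gx=np.array([np.cos(yaw),np.sin(yaw),0]);gy0=np.array([-np.sin(yaw),np.cos(yaw),0]);z0=np.array([0,0,1.])
    gz=gy0*np.sin(th)+z0*np.cos(th);gy=gy0*np.cos(th)-z0*np.sin(th)
    foot=np.array(tcp)+[0,0,5]-gz*120+gx*16
    sat=im.max(2)-im.min(2); val=im.max(2)
    grey=((sat<0.3*val)*255).astype(np.float32) ; r=np.clip((sat/np.maximum(val,1)),0,1).astype(np.float32)
    Q=[]
    for s in np.arange(-55,56,3):
        prof=[]
        ds=np.arange(-14,8,.5)
        uv=np.array([proj(c,foot+gy*s+gz*d) for d in ds],np.float32)
        p=cv2.remap(r,uv[:,0].reshape(1,-1),uv[:,1].reshape(1,-1),cv2.INTER_LINEAR)[0]
        # strongest drop of saturation going up
        g=np.convolve(p,np.r_[np.ones(5),-np.ones(5)],'valid'); i=np.argmin(g); 
        if -g[i]>.8: d=ds[i+4]+.25; q=foot-foot+gy*s+gz*d; Q.append((q@gy0,q@z0))
    Q=np.array(Q,np.float32);k=cv2.fitLine(Q,cv2.DIST_HUBER,0,.01,.01).ravel()
    print(f,len(Q),'tilt',-np.arctan(k[1]/k[0]))
tilt('s7.png',[559.6,156.1,232.2],0)
tilt('s5.png',[670.3,91.6,361],0,-.1745)
tilt('s8.png',[561,167.6,175.4],.11)
tilt('s9.png',[563.4,181.4,171.7],.227)
tilt('s10.png',[565.3,192.4,168.7],.32)
tilt('s12.png',[566,196.7,167.5],.355)
E
python3 e.py
```

```text
s7.png 20 tilt -0.028291048
s5.png 7 tilt 0.020823449
s8.png 17 tilt 0.067819
s9.png 8 tilt 0.16038921
s10.png 12 tilt 0.26405743
s12.png 12 tilt 0.29163527
```

Run:
```python
from h import *
from scipy.optimize import least_squares
# mark world offset from grasp pivot, averaged fit: unknown pivot h, bias, thetas
obs=[]
for f,tcp,t0 in [('s5.png',[670.3,91.6,361],0),('s7.png',[559.64,156.1,232.19],0),('s8.png',[560.96,167.6,175.37],.1),('s9.png',[563.37,181.4,171.7],.2),('s10.png',[565.29,192.4,168.73],.3),('s11.png',[566.03,196.74,167.46],.35),('s12.png',[566.03,196.74,167.46],.35)]:
    c=load(f);cen,on=dial(c,tcp,-.173,t0)
    best=[]
    for n,u,v in gold(c,proj(c,cen),26):
        o,d=ray(c,u,v);gx=np.array([np.cos(.173),-np.sin(.173),0]);q=o+d*((cen-o)@gx)/(d@gx)-np.array(tcp)-[0,0,5]
        y,z=q@[np.sin(.173),np.cos(.173),0],q[2]
        if np.hypot(y,z)<125 and (-125<z<-95 or (t0==0 and abs(y)<4 and -72<z<-55)): best.append((n,round(y,1),round(z,1),'ang',round(float(np.arctan2(y,-z)),3)))
    print(f,best)
```

```text
s5.png [(np.int32(4), np.float64(-0.5), np.float64(-66.6), 'ang', -0.007), (np.int32(5), np.float64(15.0), np.float64(-108.5), 'ang', 0.138)]
s7.png [(np.int32(4), np.float64(-0.8), np.float64(-67.1), 'ang', -0.011), (np.int32(5), np.float64(14.8), np.float64(-108.9), 'ang', 0.135)]
s8.png [(np.int32(5), np.float64(4.0), np.float64(-109.2), 'ang', 0.037)]
s9.png [(np.int32(2), np.float64(-8.3), np.float64(-107.8), 'ang', -0.077)]
s10.png [(np.int32(2), np.float64(-17.9), np.float64(-106.6), 'ang', -0.167)]
s11.png [(np.int32(4), np.float64(-21.9), np.float64(-106.9), 'ang', -0.202)]
s12.png [(np.int32(4), np.float64(-21.9), np.float64(-106.9), 'ang', -0.202)]
```

```bash
python3 -c "
from cell import state,job_done
s=state();print(s['t'],s['eef_pos'],s['ft_force'],abs(s['qvel']).max(),s['opening']);print(job_done())"
```

```text
19.0333 [566.01126898 196.75157262 167.4506249 ] [-0.77407743 -0.070569    4.67268826] 0.0025018255865915805 0.27102228744956386
the job is handed in; nothing more can be done
None
```

I handed the job in at t = 19 s, with the gauge held on the block and leaning about 0.34–0.36 rad to the robot's left. The hand-in gives no verdict.

- **Steps:** I swung the lever off its pin and laid the lid back to its stop. I lifted the gauge out and stood it upright on the crown, about 13 mm left of the ridge, with about 9 N of contact. Then I rocked it over to the left. The tray, beaker and hammer were not approached.
- **Final state:** The arm is still and the grip holds at 26 mm opening. Contact with the block is about 9–10 N. The foot's middle is estimated about 13 mm from the crown, with the gauge within about 0.01 rad of square to the block.
- **Pointer and mark:** The mark reads about 0.353–0.357 rad. In the last picture the pointer meets it.
- **Checks that disagree:** The gauge tilt came out at about 0.36 from the mark's position on the dial, 0.34 from the mark's motion about the grip, and 0.32 from a noisy fit to the foot's edge. All of these are within the 0.06 rad allowed. The gripper body hid the dial's centre at the end, so I could not read the pointer directly any better than that.

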